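# Hang the specimen carrier on the sprung jib hook

## Robot

A 6-joint arm with a two-finger parallel gripper is mounted at the origin on a cart in front of the work surface, level with it; the furniture and walls round the work are solid. World frame = base frame: x ahead of the robot, y to its left, z up, the work surface at z = 0. Lengths are in m, angles in degrees, forces in N, time in s.
With the tool pointing down it reaches from about 0.4 to 0.825 m from the base axis. Payload 7 kg.
Tool frame: the origin (TCP) lies midway between the tips of the shut fingers; the grasp point (between the pads) lies 19 mm behind it (grip_depth is the distance from the TCP to the grasp point, in m); z points along the fingers, y is the direction in which the jaws open and shut (so a half turn about z gives the same grasp; the last joint's range is limited). The gripper opens to 88 mm and grips with 3 to 60 N. Pads are 19 mm wide; open, the fingers measure 130 mm over their backs; the gripper's body (78 mm by 193 mm) begins 47 mm behind the grasp point.
Start: joints at [-51.102, 20.546, 0.682, 0, -70.136, -16.507], TCP at [0.257, -0.624, 0.227] pointing down, gripper open.
Joint ranges: [-176.03, 176.03], [-82.01, 121.73], [-58.28, 71.71], [-173.87, 95.51], [-174.79, -0.11], [-173.66, 173.66]. Speed limits (degrees/s): [136.94, 136.94, 172.46, 180, 180, 180].

## Interface

Orientations are given as [roll, pitch, yaw] about the fixed x, y, z axes, in that order (R = Rz(yaw) Ry(pitch) Rx(roll)).
In Python, from plant import * gives the robot as it stands.
- The arm moves only by the shell command python3 -m inch 'ROWS'. ROWS is JSON, a list of rows, each an object of numbers: "ax", "ay", "az": the turn, a rotation vector about the tool's x, y, z in degrees; "dx", "dy", "dz": the shift along the tool's x, y, z in mm; "fingers": the finger opening in mm, from 0 to 87.6. In form: [{"ax": .., "ay": .., "az": .., "dx": .., "dy": .., "dz": .., "fingers": ..}, ...]. A call has 1 to 8 rows; each row is the pose to reach, as a shift and turn from the pose commanded when the call began, along the tool's axes at that moment; what a row does not reach only later rows make up. A row lasts 1/8 s, in which the tool goes at most 62.5 mm and 10.7 degrees, less where a joint would pass 70% of its speed; a pose out of reach is approached as far as the arm can. A call with a gripper value outside its range is refused whole. The fingers move at their own pace and stop on an object; the grip force is fixed at half the most. Time passes only in rows, so rows that repeat a pose let the fingers close. It gives the time, the measured TCP pose, the force and the opening at its end, in the units of the state.
- get_obs(): the state, without advancing time (a new reading comes with each control period).
- snapshot(name): name is "scene" or "side" or "wrist"; returns a dict with "image" (480x640x3 uint8, red, green, blue), "fx", "fy", "cx", "cy" (pixels), "k1" (the pictures are not rectified: a ray, as slopes to the right and down, at radius r is drawn at 1 + k1 r^2 times it, then the intrinsics apply), "rvec" (rotation vector, rad) and "tvec" (3), from world to camera coordinates, as OpenCV has them. Camera axes: x right, y down, z forward; pixel columns grow to the right and rows downward; lengths in m; the calibration is good to about 2 mm. A picture is of the moment at which its call begins. There is no depth.
- close_job(): hands the job in, once; it reports no verdict.
Trained networks look in the newest picture that a camera, given by its name, has taken for a name from the list of things; names that differ only in an ending like _2 or _b are one class to them, and where a whole thing is asked for, a point or a joint stands for the part that bears it (a point fixed in the world has none). Each returns a list of dicts, best first, with "score" (0 to 1); they miss things now and then, are a little off and sometimes report something else, mostly with a low value. They report only what shows in the picture. A call takes as long as a camera call.
- search_frame(target, camera): "bbox" ([centre column, centre row, width, height] in pixels, round what is visible of it).
- trace(target, camera): "mask" (480x640 bool, what is visible of it) and "bbox" ([centre column, centre row, width, height] in pixels, round what is visible of it).
- landmark_of(target, camera): "position" ([column, row] in pixels: a listed point, or the origin of a listed thing).
The state is a dict: "clock": time; "joint_pos": joint angles; "qvel": joint speeds; "tau": joint torques, N m; "tool_pos": TCP position; "orientation": TCP orientation; "force": force on the tool from outside, world axes, zero at the start; "moment": the same for the moment, N m; "opening": finger opening in m.
Only numpy, scipy, OpenCV 4.12 (cv2) and the standard library are available. Lean on these libraries where they do the work, as an engineer would, in place of code of your own. Each camera call takes 0.05 s, during which the arm holds its last target.

## Task

Hang the carrier that holds the two specimen mounts on the jib's sprung hook to drain: push the hook down by the dish on top of its rod, bring it in under the carrier's handle bar and let it rise until it is fully up with the carrier hanging level and still and both mounts in their pockets. Do not touch the carrier with the gripper; only the hook handles it. Leave the empty carrier, the tall bottle and the other things standing where they are.

Things in the scene. Friction and masses are not known exactly. Their poses are not given: they have to be found in the camera images.
- post_axis (a point): foot of the jib's fixed round post (grey, 36 mm thick, on a dark 110 mm square base plate), on the worktop, on the jib's vertical turning axis; jib hub up to 225 mm. At yaw 0 of the post (this point's yaw) and jib angle 0 the jib beam points along +y
- jib (a joint): turn of the jib about the post (rad): 0 = beam along the post's own +y, grows counter-clockwise seen from above (beam towards the robot); range -0.6 to 1.1. Aluminium beam 16 mm wide, reaching 463 mm from the axis, at heights 190 to 210 mm. Light friction (0.1 N m): it stays where it is left
- trolley (a joint): travel (m) of the trolley outwards along the beam, range 0 to 0.32; at 0 its middle (and the hook) is 100 mm from the post axis; light friction (about 0.4 N). The reel drum on its far side and the rod bushing reach from 176 to 224 mm height
- hook (a joint): how far the hook is pulled down (m): 0 = fully up, its rest, to 0.09 = lowest. A spring pulls it up: about 5 N to press it off its rest, about 8.5 N at the bottom; damped (40 N s/m), so press and let rise slowly (about 0.05 m/s). Left alone it rises, and it can carry the loaded carrier fully up
- dish (a point): centre of the inner floor of the aluminium dish on top of the hook's vertical rod: inside 60 mm wide, rim 10 mm above the floor, 76 mm wide outside; 319 mm high at rest. To be pushed down and sideways with closed fingertips set into it; pushed sideways, it swings the jib and slides the trolley. Rod (10 mm) right under it, 30 mm to the -x side of the beam's middle line. Its yaw is the beam's yaw
- hook_seat (a point): lowest inside point of the steel hook's saddle (a U of 7 mm round bar, open upwards), 150 mm high at rest. Its own +x is where the hook's tip points (square to the beam). From the seat, the rod's axis is 13 mm to -x, the tip's 13 mm to +x; the tip ends 18 mm above the seat, the underside is 7 mm below it; the mouth is 19 mm wide. The seat lies 17 mm to the -x side of the beam's middle line
- carrier_bar (a point): middle of the straight handle bar of the loaded carrier: a 5 mm steel bar, 72 mm of it straight, along the carrier's own y axis, 98 mm above the carrier's underside, between two uprights 84 mm apart. Nothing lies between bar and mounts (mount tops about 27 mm high). The bar must end in the hook's saddle
- carrier: the loaded carrier: white plastic tray 43 x 92 x 14 mm (own x, y, z) with two square pockets, a dark mount in each, and a steel wire handle over it; origin at the centre of its underside; mass of carrier and mounts about 0.2 to 0.3 kg
- pocket_a (a point): floor centre of the carrier's first pocket (33 mm along x, 38 mm along y, 9 mm deep)
- pocket_b (a point): floor centre of the carrier's second pocket, the same
- mount_a: round dark specimen mount 30 mm wide, 21 mm high in the first pocket; origin at the centre of its underside
- mount_b: round dark specimen mount 30 mm wide, 22 mm high in the second pocket; origin at the centre of its underside
- spare: the second carrier, the same but empty, to be left alone; origin at the centre of its underside (handle bar 98 mm above it, along own y)
- bottle: white squeeze bottle with a pointed cap, 52 mm wide, 165 mm high, standing; origin at the centre of its underside. It passes under the beam but is higher than the raised hook's underside (143 mm): the hook must go round it
- pot: low pot with screw lid, 58 mm wide, 50 mm high; origin at the centre of its underside
- beaker: clear beaker 55 mm wide, 70 mm high; origin at the centre of its underside
- clay_block: tan block of levelling clay 33 x 61 mm, 22 mm high; origin at the centre of its underside

How it is judged (in metres and radians):
On the way, in this order (a step that is already met when the one before it is completed fails the run):
1. the hook is pulled down at least 45 mm beside the carrier's handle (value of joint hook above 0.045 m and horizontal distance between hook_seat and carrier_bar below 0.09 m), for 0.1 s.
2. the hook is fully up again with the carrier's handle bar in it (value of joint hook below 0.006 m and distance between hook_seat and carrier_bar below 0.028 m and height (world z) of carrier above 0.03 m), for 0.2 s.
At the end, for the whole second after the job is handed in: Hook fully up (6 mm), the loaded carrier's bar in it (bar middle within 28 mm of the saddle), carrier over 30 mm up, level (0.25 rad), still; mounts in their pockets (8 mm); empty carrier and others upright within 10 mm of their starts (all of step 2 and angle between carrier's own z axis and vertical below 0.25 rad and linear speed of carrier below 0.05 m/s and angular speed of carrier below 0.5 rad/s and distance between mount_a and pocket_a below 0.008 m and distance between mount_b and pocket_b below 0.008 m and distance of each of spare, bottle, pot, beaker, clay_block from where it was at the start of the episode below 0.01 m and angle between each of bottle, pot, beaker, clay_block's own z axis and vertical below 0.1 rad); the robot touches nothing.
It fails at once if the gripper or arm touches the loaded carrier (contact force between any of the fingers, the arm and carrier above 0.5 N).
It fails at once if the loaded carrier tips over (angle between carrier's own z axis and vertical above 0.7 rad).
It fails at once if the empty carrier, the bottle, pot, beaker or clay block is knocked over or shifted more than 25 mm (distance of any of bottle, pot, beaker, clay_block, spare from where it was at the start of the episode above 0.025 m).
It also fails if it takes over 48 s, if anything falls off the work surface, if the arm or the gripper's body presses on something with over 40 N, if the wrist force passes 120 N, or if a joint passes its speed limit or range.

## Working session

There is one attempt and no reset: what is moved stays moved. The work goes in short steps, Python scripts to look and compute and a shell command to move; the robot and the scene stay as the last step left them, time stands still between calls to the robot, and variables do not carry over. Pictures are saved under pics/ and viewed, and the job is handed in when it is done.

```bash
ls; mkdir -p pics; cat > h.py <<'E'
from plant import *
import numpy as np, cv2
def snap(n,f=None):
    s=snapshot(n)
    if f: cv2.imwrite('pics/'+f,s['image'][:,:,::-1])
    return s
def ray(s,px):
    d=np.array([(px[0]-s['cx'])/s['fx'],(px[1]-s['cy'])/s['fy']])
    u=d.copy()
    for _ in range(20): u=d/(1+s['k1']*(u@u))
    R=cv2.Rodrigues(np.array(s['rvec'],float))[0]; t=np.array(s['tvec'],float)
    return -R.T@t, R.T@np.array([u[0],u[1],1.])
def atz(s,px,z):
    o,d=ray(s,px); return o+d*(z-o[2])/d[2]
def proj(s,P):
    R=cv2.Rodrigues(np.array(s['rvec'],float))[0]; c=R@np.array(P,float)+np.array(s['tvec'],float)
    u=c[:2]/c[2]; u=u*(1+s['k1']*(u@u)); return np.array([u[0]*s['fx']+s['cx'],u[1]*s['fy']+s['cy']])
def tri(rs):
    A=0;b=0
    for o,d in rs:
        d=d/np.linalg.norm(d);M=np.eye(3)-np.outer(d,d);A=A+M;b=b+M@o
    p=np.linalg.solve(A,b); return p,[np.linalg.norm(np.cross(p-o,d/np.linalg.norm(d))) for o,d in rs]
E
python3 - <<'E'
from h import *
print(get_obs())
for n in('scene','side','wrist'):
    s=snap(n,n+'0.png'); o,d=ray(s,(320,240)); print(n,o,d,s['k1'],s['fx'])
E
```

```text
pics
{'clock': 0.0, 'joint_pos': array([-5.11012549e+01,  2.05922626e+01,  6.33049189e-01, -2.18302097e-02,
       -7.01363764e+01, -1.65069088e+01]), 'qvel': array([-0.02481284, -0.03358277,  0.06559072,  0.03928235, -0.06894851,
        0.02635155]), 'tau': array([-3.52452393e-03, -5.82719135e+01,  2.93039149e+01,  6.99730396e+00,
        6.58247009e-03, -1.91410527e-04]), 'tool_pos': array([ 0.25692249, -0.62364632,  0.22560248]), 'orientation': array([ 1.79902519e+02, -7.48707136e-03, -1.57615592e+02]), 'force': array([ 0.53094734,  0.2214748 , -0.77569537]), 'moment': array([ 0.10875673, -0.00293964, -0.03301273]), 'opening': 0.08768791088557473}
scene [0.17022846 0.59559986 0.64815703] [ 0.4704793  -0.7524088  -0.46112488] 0.026205289408246134 475.1705582421759
side [0.87364742 0.49758071 1.01586302] [-0.24196607 -0.57204126 -0.78373734] -0.025220657819800745 564.3096133608104
wrist [ 0.1804622  -0.65515265  0.38499204] [ 0.29125538  0.11097244 -0.95028003] -0.020980623790709144 338.56851376217355
```

View pics/scene0.png

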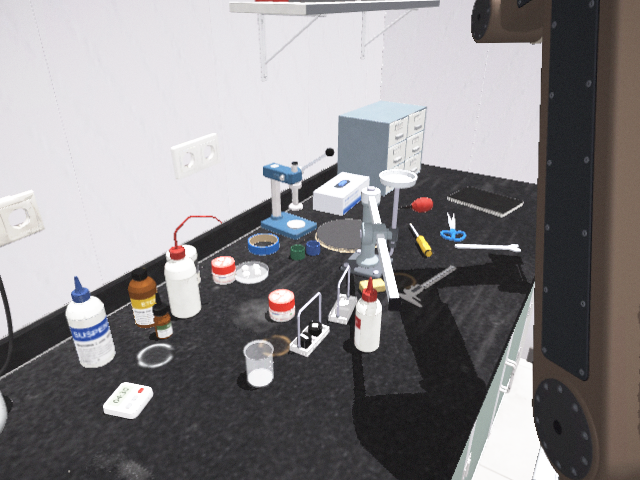

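View pics/side0.png

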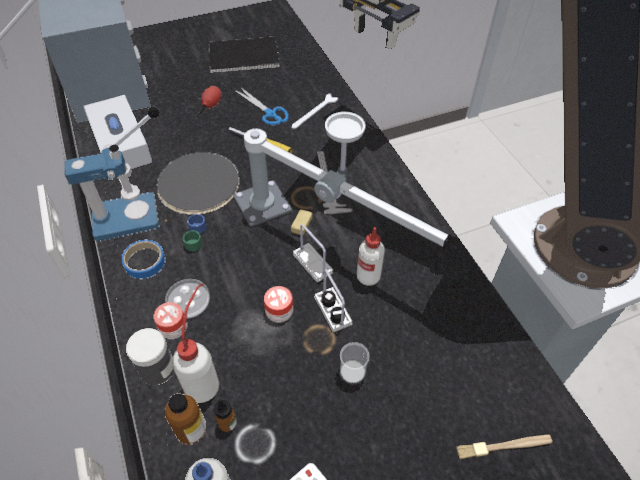

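View pics/wrist0.png

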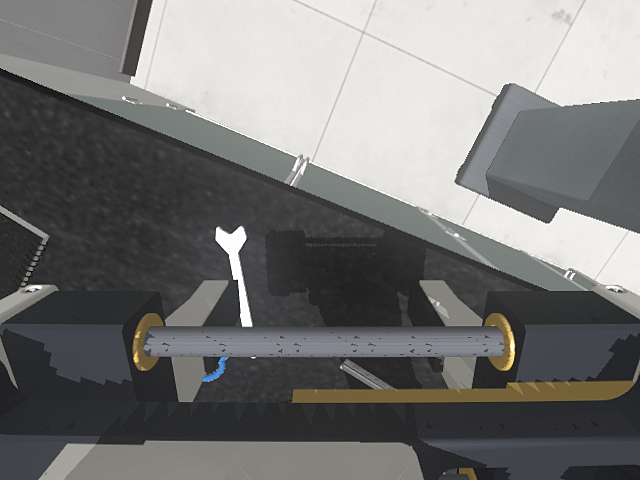

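```bash
python3 - <<'E'
from h import *
np.set_printoptions(precision=3,suppress=True)
Z={'post_axis':0,'dish':.319,'hook_seat':.15,'carrier_bar':.098,'carrier':0,'pocket_a':.005,'mount_a':.005,'spare':0,'bottle':0,'pot':0,'beaker':0,'clay_block':0}
S={c:snap(c) for c in('scene','side')}
for n,z in Z.items():
    for c,s in S.items():
        for r in landmark_of(n,c)[:3]:
            if r['score']>.2: print(n,c,round(r['score'],2),np.array(r['position']),atz(s,r['position'],z))
print(get_obs()['clock'])
E
```

```text
post_axis scene 0.7 [368.1 264.3] [ 0.646 -0.411  0.   ]
post_axis scene 0.44 [385.7 253.7] [ 0.631 -0.49   0.   ]
post_axis side 0.89 [262.7 204.3] [ 0.646 -0.398  0.   ]
dish scene 0.6 [397.4 178.4] [ 0.517 -0.251  0.319]
dish scene 0.58 [280.2 315.6] [0.445 0.243 0.319]
dish side 0.83 [344.5 126.2] [ 0.512 -0.246  0.319]
hook_seat scene 0.58 [385.1 253. ] [ 0.527 -0.241  0.15 ]
hook_seat scene 0.43 [310.9 301.9] [ 0.563 -0.002  0.15 ]
carrier_bar scene 0.59 [312.4 303.8] [ 0.598 -0.06   0.098]
carrier side 0.7 [330. 311.] [ 0.613 -0.061  0.   ]
carrier side 0.21 [338.5 320.8] [ 0.606 -0.033  0.   ]
pocket_a scene 0.84 [304.9 348.2] [ 0.598 -0.032  0.005]
pocket_a scene 0.56 [315.3 331.6] [ 0.609 -0.088  0.005]
pocket_a side 0.96 [337.8 316. ] [ 0.604 -0.041  0.005]
pocket_a side 0.93 [329.3 300.5] [ 0.606 -0.082  0.005]
mount_a scene 0.73 [305.8 344.9] [ 0.602 -0.041  0.005]
mount_a scene 0.45 [315.4 331.6] [ 0.609 -0.088  0.005]
mount_a side 0.63 [326.3 301.9] [ 0.613 -0.082  0.005]
mount_a side 0.52 [339.  317.9] [ 0.604 -0.036  0.005]
spare scene 0.9 [340.7 307.6] [ 0.61  -0.199  0.   ]
spare scene 0.45 [308.2 301.6] [ 0.687 -0.179  0.   ]
spare scene 0.39 [283.4 313.8] [ 0.709 -0.109  0.   ]
bottle side 0.64 [368.  279.5] [ 0.505 -0.103  0.   ]
bottle side 0.25 [277.8 310.5] [ 0.713 -0.103  0.   ]
pot scene 0.74 [280.6 318.1] [ 0.704 -0.093  0.   ]
pot side 0.87 [279.1 312.4] [ 0.713 -0.098  0.   ]
beaker scene 0.78 [264.6 376.8] [0.621 0.072 0.   ]
beaker side 0.95 [353.  374.5] [0.628 0.087 0.   ]
beaker side 0.5 [258.9 205.9] [ 0.656 -0.396  0.   ]
clay_block scene 0.55 [371.1 291.8] [ 0.58  -0.296  0.   ]
clay_block side 0.56 [298.9 227.1] [ 0.591 -0.298  0.   ]
clay_block side 0.3 [280.7 311. ] [ 0.708 -0.1    0.   ]
1.45
```

```bash
python3 - <<'E'
import cv2
a=cv2.imread('pics/scene0.png')[280:370,250:390]; b=cv2.imread('pics/side0.png')[200:340,280:400]
cv2.imwrite('pics/z1.png',cv2.resize(a,None,fx=5.5,fy=5.5,interpolation=cv2.INTER_CUBIC))
cv2.imwrite('pics/z2.png',cv2.resize(b,None,fx=4.2,fy=4.2,interpolation=cv2.INTER_CUBIC))
E
```

```text
(no output)
```

View pics/z1.png

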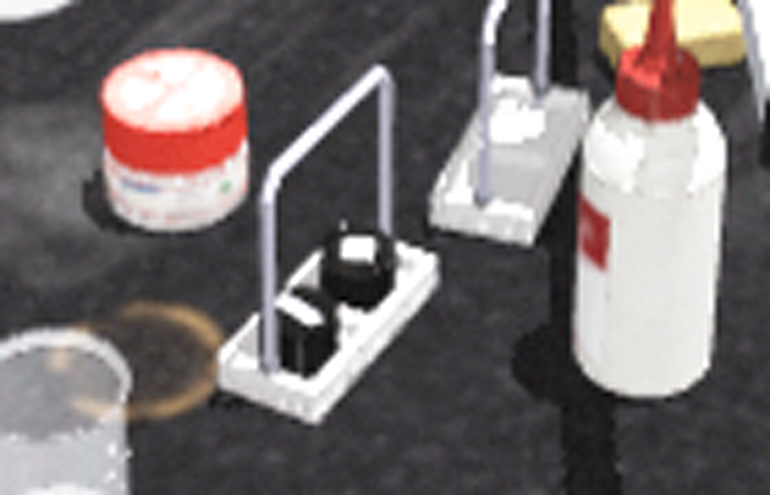

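View pics/z2.png

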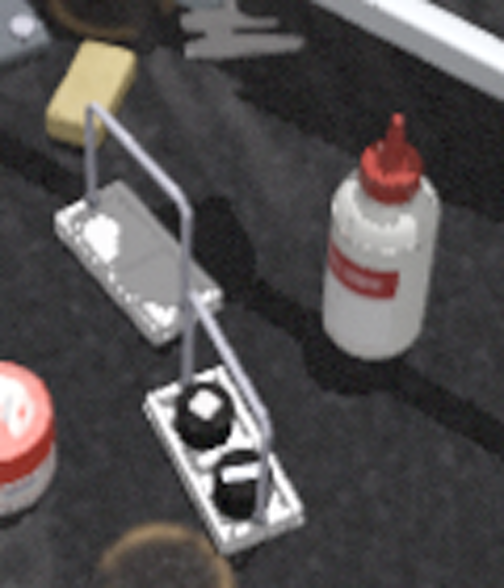

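```bash
python3 - <<'E'
from h import *
np.set_printoptions(precision=4,suppress=True)
S={c:snap(c) for c in('scene','side')}
A=lambda x,y:(250+x/5.5,280+y/5.5); B=lambda x,y:(280+x/4.2,200+y/4.2)
for n,c,p,z in[('near','scene',A(270,175),.098),('far','scene',A(385,74),.098),('near','side',B(265,425),.098),('far','side',B(195,298),.098),
 ('trayL','side',B(148,403),.014),('trayB','side',B(222,547),.014),('trayR','side',B(301,512),.014),('trayT','side',B(220,368),.014),
 ('trayL','scene',A(219,363),.014),('trayB','scene',A(315,408),.014),('trayR','scene',A(438,253),.014),
 ('spareR','side',B(220,297),.014),('spareB','side',B(160,335),.014),('spareL','side',B(57,225),.014),('spareT','side',B(115,182),.014),
 ('botbottom','side',B(373,345),0),('bottip','side',B(398,117),.165),('bottip','scene',A(664,-20),.165),
 ('beamend','side',(445,237),.21),('hub','side',(255,135),.225)]:
    print(n,c,atz(S[c],p,z))
E
```

```text
near scene [ 0.6051 -0.0238  0.098 ]
far scene [ 0.6045 -0.0993  0.098 ]
near side [ 0.6064 -0.0177  0.098 ]
far side [ 0.6084 -0.0949  0.098 ]
trayL side [ 0.6309 -0.0989  0.014 ]
trayB side [ 0.6289 -0.0098  0.014 ]
trayR side [ 0.5859 -0.0129  0.014 ]
trayT side [ 0.5893 -0.1045  0.014 ]
trayL scene [ 0.6219 -0.0124  0.014 ]
trayB scene [ 0.5784 -0.0107  0.014 ]
trayR scene [ 0.5871 -0.1109  0.014 ]
spareR side [ 0.572  -0.1448  0.014 ]
spareB side [ 0.6097 -0.1346  0.014 ]
spareL side [ 0.6334 -0.2203  0.014 ]
spareT side [ 0.5943 -0.2355  0.014 ]
botbottom side [ 0.5065 -0.096   0.    ]
bottip side [ 0.4999 -0.111   0.165 ]
bottip scene [ 0.5001 -0.1163  0.165 ]
beamend side [ 0.4095 -0.0105  0.21  ]
hub side [ 0.6484 -0.3907  0.225 ]
```

```bash
cat >> h.py <<'E'
from scipy.spatial.transform import Rotation as Ro
def delta(target,yaw=-157.6,cur=None):
    o=get_obs(); p=np.array(o['tool_pos']) if cur is None else np.array(cur)
    R=Ro.from_euler('xyz',[180,0,yaw],degrees=True).as_matrix()
    return R.T@(np.array(target)-p)*1000
E
python3 -m inch '[{"dz":-60,"fingers":0},{"dx":-20,"dy":13,"dz":-120,"fingers":0},{"dx":-65,"dy":42,"dz":-160,"fingers":0},{"dx":-115,"dy":75,"dz":-175,"fingers":0},{"dx":-165,"dy":108,"dz":-175,"fingers":0},{"dx":-215,"dy":141,"dz":-175,"fingers":0},{"dx":-265,"dy":174,"dz":-175,"fingers":0},{"dx":-310,"dy":203,"dz":-175,"fingers":0}]'
```

```text
$[0]: bad value
```

```bash
python3 -m inch '[{"dx":-40,"dy":26,"fingers":0},{"dx":-60,"dy":40,"fingers":0},{"dx":-70,"dy":46,"fingers":0},{"dx":-70,"dy":46,"fingers":0}]'; python3 - <<'E'
from h import *
np.set_printoptions(precision=4,suppress=True)
S={c:snap(c,c+'1.png') for c in('scene','side','wrist')}
for n,z in(('dish',.319),('carrier_bar',.098),('post_axis',0)):
    rs=[]
    for c,s in S.items():
        for r in landmark_of(n,c)[:2]:
            print(n,c,round(r['score'],2),np.array(r['position']),atz(s,r['position'],z))
print(get_obs()['tool_pos'],get_obs()['clock'],delta((.514,-.248,.37)))
E
```

```text
dish scene 0.79 [397.5 183.3] [ 0.5056 -0.2256  0.319 ]
dish side 0.73 [343.1 127.4] [ 0.5155 -0.2437  0.319 ]
carrier_bar scene 0.91 [312.5 302. ] [ 0.601  -0.0654  0.098 ]
carrier_bar side 0.69 [333.2 282.9] [ 0.6073 -0.0635  0.098 ]
carrier_bar side 0.16 [368.7 278.8] [ 0.5387 -0.046   0.098 ]
post_axis scene 0.87 [366.1 266.2] [ 0.6464 -0.399   0.    ]
post_axis scene 0.43 [302.8 340.4] [ 0.619  -0.0549  0.    ]
post_axis side 0.88 [259.  203.7] [ 0.6538 -0.403   0.    ]
[ 0.2571 -0.6241  0.2266] 2.15 [-380.8329  249.8333 -143.4204]$[0]: bad value
```

```bash
python3 -m inch '[{"ax":0,"ay":0,"az":0,"dx":0,"dy":0,"dz":-60,"fingers":0},{"ax":0,"ay":0,"az":0,"dx":-20,"dy":13,"dz":-115,"fingers":0},{"ax":0,"ay":0,"az":0,"dx":-60,"dy":39,"dz":-155,"fingers":0},{"ax":0,"ay":0,"az":0,"dx":-110,"dy":72,"dz":-170,"fingers":0},{"ax":0,"ay":0,"az":0,"dx":-160,"dy":105,"dz":-170,"fingers":0},{"ax":0,"ay":0,"az":0,"dx":-210,"dy":138,"dz":-170,"fingers":0},{"ax":0,"ay":0,"az":0,"dx":-260,"dy":170,"dz":-170,"fingers":0},{"ax":0,"ay":0,"az":0,"dx":-310,"dy":203,"dz":-170,"fingers":0}]'
```

```text
clock: 3.15
tool_pos: [0.4672, -0.3166, 0.3969]
orientation: [-180.0, 0.0, -157.6]
force: [1.3, -0.8, 1.1]
opening: 0.013
```

```bash
python3 -m inch '[{"ax":0,"ay":0,"az":0,"dx":-35,"dy":23,"dz":0,"fingers":0},{"ax":0,"ay":0,"az":0,"dx":-60,"dy":40,"dz":0,"fingers":0},{"ax":0,"ay":0,"az":0,"dx":-70,"dy":46,"dz":0,"fingers":0},{"ax":0,"ay":0,"az":0,"dx":-70,"dy":46,"dz":0,"fingers":0}]'; python3 - <<'E'
from h import *
np.set_printoptions(precision=4,suppress=True)
S={c:snap(c,c+'2.png') for c in('scene','side','wrist')}
print(get_obs()['tool_pos'],get_obs()['clock'],delta((.514,-.248,.37)))
E
```

```text
clock: 3.65
tool_pos: [0.5137, -0.2489, 0.3965]
orientation: [180.0, -0.0, -157.6]
force: [-1.1, -0.2, 0.4]
opening: 0.0005
[ 0.5131 -0.2499  0.3966] 3.8 [-1.5544  1.4327 26.6475]
```

View pics/wrist2.png

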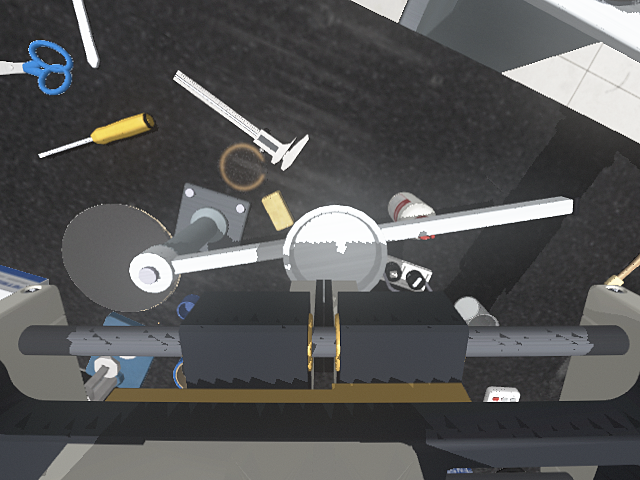

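View pics/side2.png

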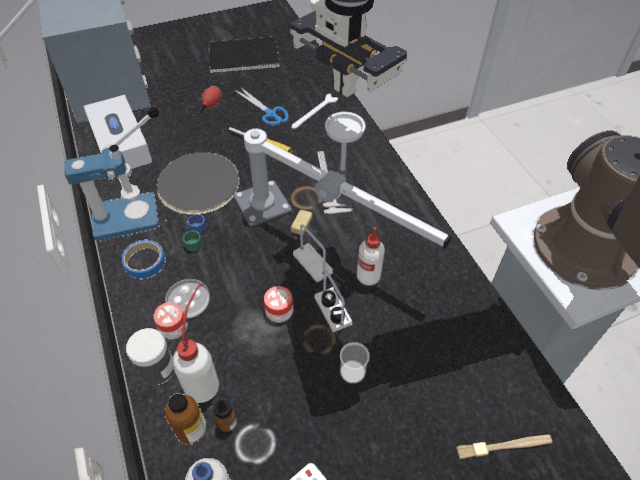

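View pics/scene2.png

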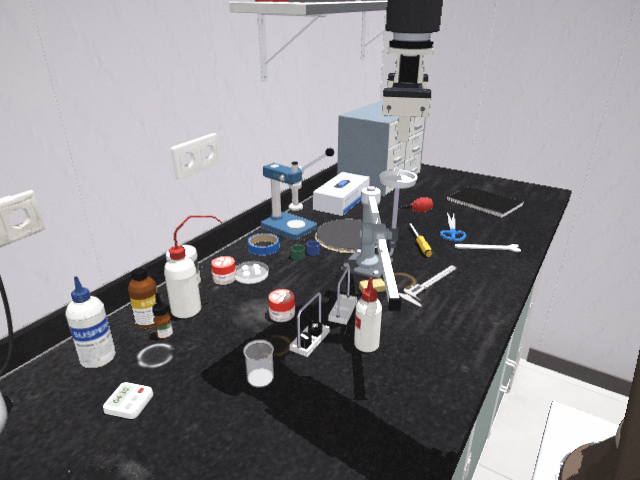

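```bash
python3 - <<'E'
from h import *
np.set_printoptions(precision=4,suppress=True)
S={c:snapshot(c) for c in('scene','side','wrist')}
for c,s in S.items(): print(c,proj(s,(.514,-.248,.319)),proj(s,get_obs()['tool_pos']))
w=S['wrist']
for p in((284,250),(387,250),(336,205)): print(atz(w,p,.329))
# side rim extents
for p in((326,125),(365,125)): print('side',atz(S['side'],p,.329))
print(landmark_of('dish','wrist'),atz(w,(335.5,250),.329))
im=cv2.imread('pics/side2.png')[100:180,290:410]; cv2.imwrite('pics/z3.png',cv2.resize(im,None,fx=6,fy=6,interpolation=cv2.INTER_CUBIC))
im=cv2.imread('pics/scene2.png')[90:230,340:450]; cv2.imwrite('pics/z4.png',cv2.resize(im,None,fx=4.2,fy=4.2,interpolation=cv2.INTER_CUBIC))
E
```

```text
scene [398.2114 179.1357] [402.2667 140.5753]
side [342.882  125.8032] [344.5655  91.0072]
wrist [324.8841 248.402 ] [322.8325 295.4718]
[ 0.5229 -0.2759  0.329 ]
[ 0.495 -0.208  0.329]
[ 0.4788 -0.2544  0.329 ]
side [ 0.5473 -0.2511  0.329 ]
side [ 0.4801 -0.2241  0.329 ]
[{'position': [333.0, 252.3], 'score': 0.84}] [ 0.509  -0.2419  0.329 ]
```

View pics/z3.png

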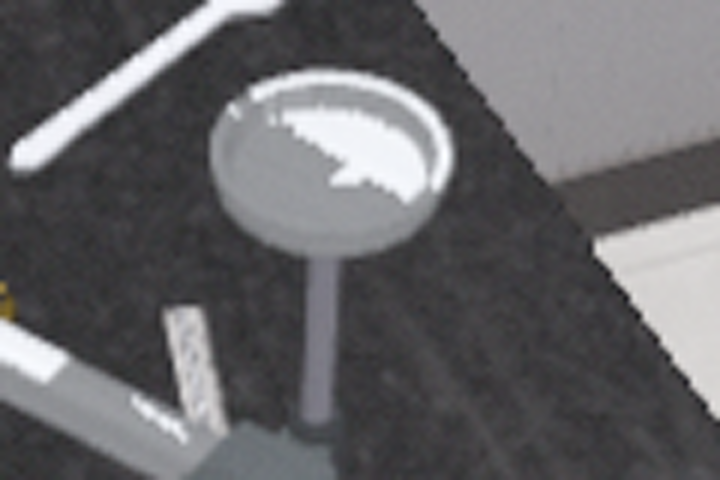

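View pics/z4.png

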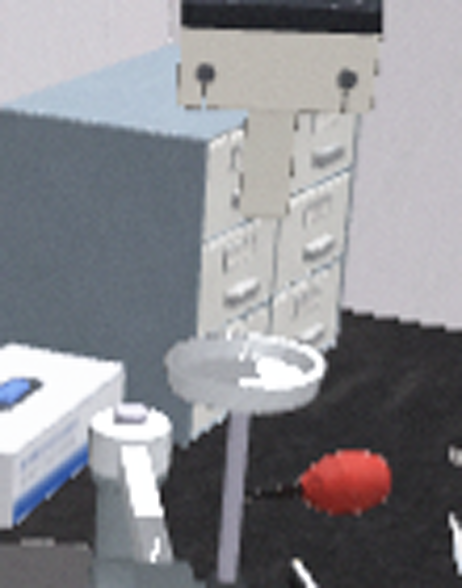

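```bash
python3 -m inch '[{"ax":0,"ay":0,"az":0,"dx":0,"dy":5,"dz":30,"fingers":0},{"ax":0,"ay":0,"az":0,"dx":0,"dy":5,"dz":55,"fingers":0},{"ax":0,"ay":0,"az":0,"dx":0,"dy":5,"dz":68,"fingers":0},{"ax":0,"ay":0,"az":0,"dx":0,"dy":5,"dz":74,"fingers":0},{"ax":0,"ay":0,"az":0,"dx":0,"dy":5,"dz":78,"fingers":0},{"ax":0,"ay":0,"az":0,"dx":0,"dy":5,"dz":82,"fingers":0},{"ax":0,"ay":0,"az":0,"dx":0,"dy":5,"dz":85,"fingers":0},{"ax":0,"ay":0,"az":0,"dx":0,"dy":5,"dz":86,"fingers":0}]'; python3 - <<'E'
from h import *
S={c:snap(c,c+'3.png') for c in('scene','side')}
print(get_obs()['tool_pos'],get_obs()['force'])
a=cv2.imread('pics/side3.png')[70:190,270:410]; a=cv2.resize(a,None,fx=3,fy=3,interpolation=cv2.INTER_CUBIC)
b=cv2.imread('pics/scene3.png')[120:240,350:470]; b=cv2.resize(b,None,fx=3,fy=3,interpolation=cv2.INTER_CUBIC)
cv2.imwrite('pics/z5.png',np.hstack([a,b]))
E
```

```text
clock: 5.0
tool_pos: [0.5125, -0.2451, 0.3123]
orientation: [-179.9, 0.1, -157.6]
force: [-0.3, -0.5, 5.5]
opening: 0.0004
[ 0.51244272 -0.24505741  0.31232033] [-0.77029798 -0.17539685  4.37939466]
```

View pics/z5.png

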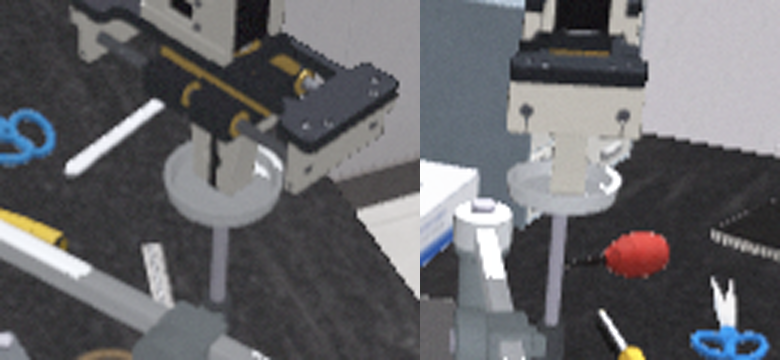

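```bash
python3 -m inch '[{"ax":0,"ay":0,"az":0,"dx":-12,"dy":3,"dz":4,"fingers":0},{"ax":0,"ay":0,"az":0,"dx":-31,"dy":9,"dz":4,"fingers":0},{"ax":0,"ay":0,"az":0,"dx":-50,"dy":14,"dz":4,"fingers":0},{"ax":0,"ay":0,"az":0,"dx":-67,"dy":19,"dz":4,"fingers":0},{"ax":0,"ay":0,"az":0,"dx":-76,"dy":36,"dz":4,"fingers":0},{"ax":0,"ay":0,"az":0,"dx":-82,"dy":54,"dz":4,"fingers":0},{"ax":0,"ay":0,"az":0,"dx":-88,"dy":66,"dz":4,"fingers":0},{"ax":0,"ay":0,"az":0,"dx":-88,"dy":66,"dz":4,"fingers":0}]'; python3 - <<'E'
from h import *
S={c:snap(c,c+'4.png') for c in('scene','side')}
print(get_obs()['tool_pos'],get_obs()['force'])
a=cv2.imread('pics/side4.png')[80:340,220:460]; a=cv2.resize(a,None,fx=1.6,fy=1.6,interpolation=cv2.INTER_CUBIC)
b=cv2.imread('pics/scene4.png')[120:380,240:480]; b=cv2.resize(b,None,fx=1.6,fy=1.6,interpolation=cv2.INTER_CUBIC)
cv2.imwrite('pics/z6.png',np.hstack([a,b]))
E
```

```text
clock: 6.1
tool_pos: [0.5691, -0.1493, 0.3086]
orientation: [-179.9, 0.2, -157.5]
force: [1.0, 0.4, 5.5]
opening: 0.0005
[ 0.56909133 -0.14983152  0.30863669] [0.56853332 1.65455332 4.52167924]
```

View pics/z6.png

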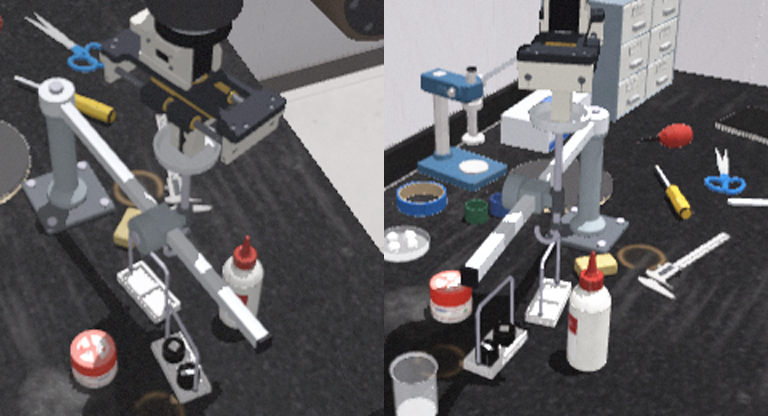

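```bash
python3 -m inch '[{"ax":0,"ay":0,"az":0,"dx":-4,"dy":15,"dz":0,"fingers":0},{"ax":0,"ay":0,"az":0,"dx":-8,"dy":34,"dz":0,"fingers":0},{"ax":0,"ay":0,"az":0,"dx":-12,"dy":53,"dz":0,"fingers":0},{"ax":0,"ay":0,"az":0,"dx":-16,"dy":72,"dz":0,"fingers":0},{"ax":0,"ay":0,"az":0,"dx":-18,"dy":86,"dz":0,"fingers":0},{"ax":0,"ay":0,"az":0,"dx":-18,"dy":86,"dz":0,"fingers":0}]'; python3 - <<'E'
from h import *
np.set_printoptions(precision=4,suppress=True)
S={c:snap(c,c+'5.png') for c in('scene','side')}
print(get_obs()['tool_pos'],get_obs()['force'])
for n,z in(('dish',.309),('hook_seat',.139),('carrier_bar',.098)):
    for c,s in S.items():
        for r in landmark_of(n,c)[:2]:
            print(n,c,round(r['score'],2),np.array(r['position']),atz(s,r['position'],z))
a=cv2.imread('pics/side5.png')[100:340,260:440]; a=cv2.resize(a,None,fx=2.2,fy=2.2,interpolation=cv2.INTER_CUBIC)
b=cv2.imread('pics/scene5.png')[140:380,260:440]; b=cv2.resize(b,None,fx=2.2,fy=2.2,interpolation=cv2.INTER_CUBIC)
cv2.imwrite('pics/z7.png',np.hstack([a,b]))
E
```

```text
clock: 6.95
tool_pos: [0.5527, -0.0628, 0.3086]
orientation: [-179.9, 0.2, -157.5]
force: [0.4, 0.9, 4.4]
opening: 0.0002
[ 0.5528 -0.0633  0.3086] [0.1646 1.2971 4.3111]
dish scene 0.93 [334.8 213.3] [ 0.5479 -0.0567  0.309 ]
dish scene 0.58 [302.9 347. ] [0.3989 0.2643 0.309 ]
dish side 0.76 [365.8 203.7] [ 0.554  -0.0614  0.309 ]
hook_seat scene 0.57 [327.5 291.1] [ 0.5642 -0.062   0.139 ]
hook_seat side 0.78 [350.7 265.9] [ 0.5727 -0.0618  0.139 ]
carrier_bar scene 0.83 [310.1 301.2] [ 0.6066 -0.0652  0.098 ]
carrier_bar scene 0.62 [316.8 333.7] [0.5401 0.0144 0.098 ]
carrier_bar side 0.65 [333.2 282.8] [ 0.6072 -0.0638  0.098 ]
```

View pics/z7.png

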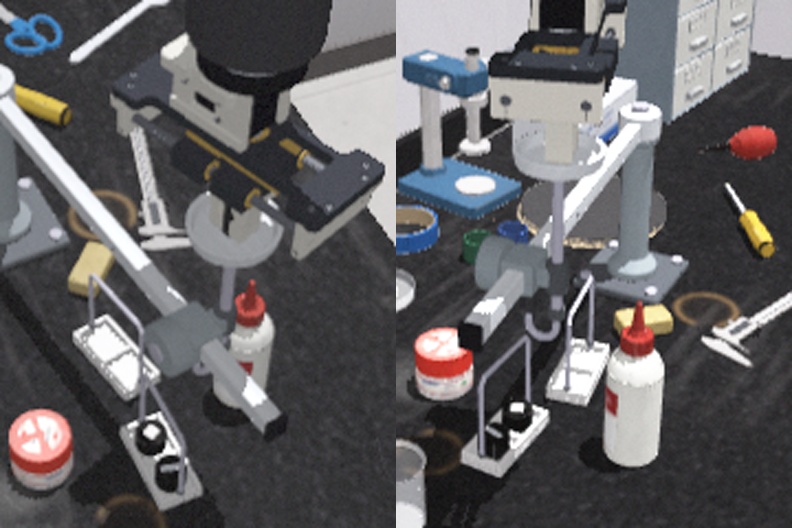

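```bash
python3 -m inch '[{"ax":0,"ay":0,"az":0,"dx":0,"dy":0,"dz":8,"fingers":0},{"ax":0,"ay":0,"az":0,"dx":0,"dy":0,"dz":19,"fingers":0},{"ax":0,"ay":0,"az":0,"dx":0,"dy":0,"dz":30,"fingers":0},{"ax":0,"ay":0,"az":0,"dx":0,"dy":0,"dz":41,"fingers":0},{"ax":0,"ay":0,"az":0,"dx":0,"dy":0,"dz":52,"fingers":0},{"ax":0,"ay":0,"az":0,"dx":0,"dy":0,"dz":63,"fingers":0},{"ax":0,"ay":0,"az":0,"dx":0,"dy":0,"dz":72,"fingers":0},{"ax":0,"ay":0,"az":0,"dx":0,"dy":0,"dz":74,"fingers":0}]'; python3 - <<'E'
from h import *
np.set_printoptions(precision=4,suppress=True)
S={c:snap(c,c+'6.png') for c in('scene','side')}
o=get_obs();print(o['tool_pos'],o['force'])
zd=o['tool_pos'][2]
for n,z in(('dish',zd),('hook_seat',zd-.169),('carrier_bar',.098)):
    for c,s in S.items():
        for r in landmark_of(n,c)[:2]:
            print(n,c,round(r['score'],2),np.array(r['position']),atz(s,r['position'],z))
a=cv2.imread('pics/side6.png')[180:340,280:410]; a=cv2.resize(a,None,fx=3,fy=3,interpolation=cv2.INTER_CUBIC)
b=cv2.imread('pics/scene6.png')[220:380,270:400]; b=cv2.resize(b,None,fx=3,fy=3,interpolation=cv2.INTER_CUBIC)
cv2.imwrite('pics/z8.png',np.hstack([a,b]))
E
```

```text
clock: 8.35
tool_pos: [0.5535, -0.0637, 0.2347]
orientation: [-179.9, 0.2, -157.6]
force: [-1.2, 0.1, 9.3]
opening: 0.0005
[ 0.5535 -0.0637  0.2348] [0.2345 0.1256 7.9043]
dish side 0.84 [358.9 229.3] [ 0.5585 -0.0688  0.2348]
hook_seat scene 0.9 [326.6 324.4] [ 0.5608 -0.0544  0.0658]
hook_seat side 0.71 [350.7 288.3] [ 0.5705 -0.0579  0.0658]
carrier_bar scene 0.97 [310.7 301.7] [ 0.6046 -0.0644  0.098 ]
carrier_bar side 0.85 [334.1 285.4] [ 0.608  -0.0575  0.098 ]
```

View pics/z8.png

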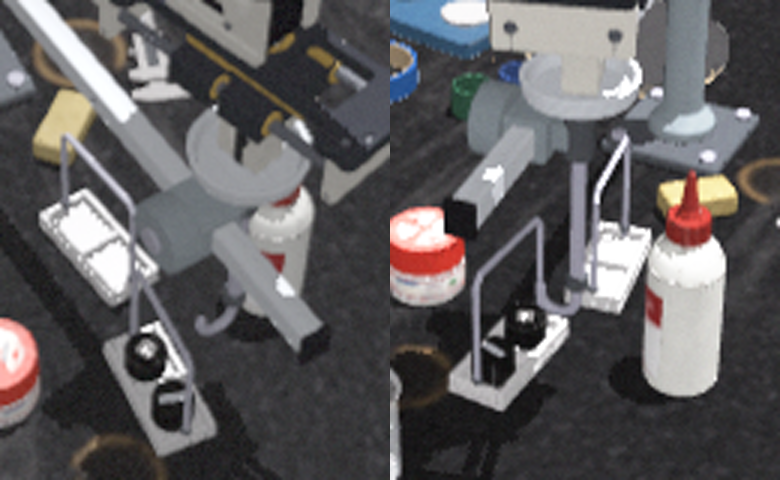

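```bash
python3 -m inch '[{"ax":0,"ay":0,"az":0,"dx":-5,"dy":-3,"dz":1,"fingers":0},{"ax":0,"ay":0,"az":0,"dx":-12,"dy":-6,"dz":1,"fingers":0},{"ax":0,"ay":0,"az":0,"dx":-19,"dy":-10,"dz":1,"fingers":0},{"ax":0,"ay":0,"az":0,"dx":-26,"dy":-13,"dz":1,"fingers":0},{"ax":0,"ay":0,"az":0,"dx":-33,"dy":-16,"dz":1,"fingers":0},{"ax":0,"ay":0,"az":0,"dx":-37,"dy":-18,"dz":1,"fingers":0},{"ax":0,"ay":0,"az":0,"dx":-37,"dy":-18,"dz":1,"fingers":0}]'; python3 - <<'E'
from h import *
np.set_printoptions(precision=4,suppress=True)
S={c:snap(c,c+'7.png') for c in('scene','side')}
o=get_obs();print(o['tool_pos'],o['force'])
zd=o['tool_pos'][2]
for n,z in(('dish',zd),('hook_seat',zd-.169),('carrier_bar',.098)):
    for c,s in S.items():
        for r in landmark_of(n,c)[:2]:
            print(n,c,round(r['score'],2),np.array(r['position']),atz(s,r['position'],z))
a=cv2.imread('pics/side7.png')[230:340,290:380]; a=cv2.resize(a,None,fx=4.4,fy=4.4,interpolation=cv2.INTER_CUBIC)
b=cv2.imread('pics/scene7.png')[260:370,280:370]; b=cv2.resize(b,None,fx=4.4,fy=4.4,interpolation=cv2.INTER_CUBIC)
cv2.imwrite('pics/z9.png',np.hstack([a,b]))
E
```

```text
clock: 9.62
tool_pos: [0.595, -0.0663, 0.2341]
orientation: [-179.9, 0.3, -157.6]
force: [-0.3, 0.5, 8.5]
opening: 0.0006
[ 0.5949 -0.0664  0.2342] [0.3462 0.3056 7.781 ]
dish scene 0.96 [317.  242.4] [ 0.5922 -0.0687  0.2342]
dish scene 0.18 [281.1 317.7] [0.5113 0.1549 0.2342]
dish side 0.73 [339.  235.1] [ 0.5967 -0.0705  0.2342]
hook_seat scene 0.59 [305.8 313.9] [ 0.6154 -0.0621  0.0652]
hook_seat scene 0.18 [315.8 331.6] [ 0.5672 -0.0247  0.0652]
hook_seat side 0.72 [329.2 292.7] [ 0.6145 -0.065   0.0652]
carrier_bar scene 0.89 [309.8 302.5] [ 0.6046 -0.0611  0.098 ]
carrier_bar side 0.61 [333.4 284.1] [ 0.608  -0.0608  0.098 ]
carrier_bar side 0.59 [328.1 302.2] [ 0.6338 -0.0265  0.098 ]
```

View pics/z9.png

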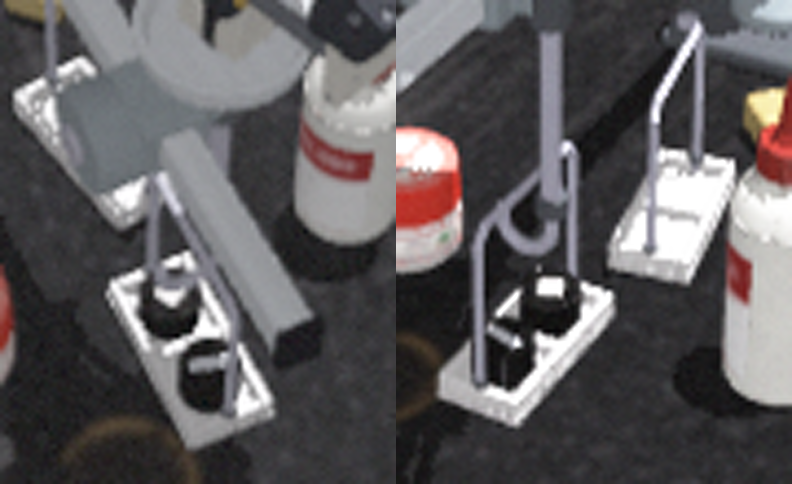

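```bash
python3 - <<'E'
from h import *
np.set_printoptions(precision=4,suppress=True)
s=snapshot('scene');d=snapshot('side')
for x in(.590,.595,.600):
  for z in (.1,.13): print(x,z,proj(s,(x,-.066,z)))
  print('tip',proj(s,(x+.026,-.064,.084)),'seat',proj(s,(x+.013,-.065,.061)), 'tip side',proj(d,(x+.026,-.064,.084)),'seat side',proj(d,(x+.013,-.065,.065)))
for n,p in (('near',(.606,-.02,.098)),('far',(.606,-.1,.098)),('mid',(.606,-.06,.098))): print(n,proj(s,p),proj(d,p))
f=lambda x,y:(280+(x-396)/4.4,260+y/4.4)
print('obs rod',f(551,80),f(553,195),'tip',f(500,212),'bottom outer',f(525,252),'bar near',f(480,228),'far',f(570,147))
g=lambda x,y:(290+x/4.4,230+y/4.4)
print('side hook ring ~',g(175,275),'bar near',g(234,312),'far',g(160,182))
E
```

```text
0.59 0.1 [317.2787 302.7091]
0.59 0.13 [317.269  290.0957]
tip [305.952  305.7675] seat [311.6557 316.7705] tip side [328.879  288.0912] seat side [334.4653 290.899 ]
0.595 0.1 [315.1669 301.9407]
0.595 0.13 [315.1261 289.3471]
tip [303.9061 305.0062] seat [309.6074 315.9869] tip side [326.5459 288.894 ] seat side [332.1768 291.6916]
0.6 0.1 [313.0654 301.176 ]
0.6 0.13 [312.9937 288.6023]
tip [301.8699 304.2485] seat [307.5689 315.207 ] tip side [324.2077 289.6984] seat side [329.8834 292.4858]
near [297.6069 312.6509] [342.8043 300.172 ]
far [319.548  293.0712] [326.5692 268.6497]
mid [308.928  302.5471] [334.5202 284.088 ]
obs rod (315.22727272727275, 278.1818181818182) (315.6818181818182, 304.3181818181818) tip (303.6363636363636, 308.1818181818182) bottom outer (309.3181818181818, 317.27272727272725) bar near (299.09090909090907, 311.8181818181818) far (319.54545454545456, 293.4090909090909)
side hook ring ~ (329.77272727272725, 292.5) bar near (343.1818181818182, 300.9090909090909) far (326.3636363636364, 271.3636363636364)
```

```bash
python3 -m inch '[{"ax":0,"ay":0,"az":0,"dx":-1.5,"dy":4,"dz":0,"fingers":0},{"ax":0,"ay":0,"az":0,"dx":-1.5,"dy":4,"dz":-3,"fingers":0},{"ax":0,"ay":0,"az":0,"dx":-1.5,"dy":4,"dz":-8,"fingers":0},{"ax":0,"ay":0,"az":0,"dx":-1.5,"dy":4,"dz":-13,"fingers":0},{"ax":0,"ay":0,"az":0,"dx":-1.5,"dy":4,"dz":-18,"fingers":0},{"ax":0,"ay":0,"az":0,"dx":-1.5,"dy":4,"dz":-21,"fingers":0},{"ax":0,"ay":0,"az":0,"dx":-1.5,"dy":4,"dz":-24,"fingers":0},{"ax":0,"ay":0,"az":0,"dx":-1.5,"dy":4,"dz":-24,"fingers":0}]'; python3 - <<'E'
from h import *
np.set_printoptions(precision=4,suppress=True)
S={c:snap(c,c+'8.png') for c in('scene','side')}
o=get_obs();print(o['tool_pos'],o['force'])
a=cv2.imread('pics/side8.png')[230:340,290:380]; a=cv2.resize(a,None,fx=4.4,fy=4.4,interpolation=cv2.INTER_CUBIC)
b=cv2.imread('pics/scene8.png')[260:370,280:370]; b=cv2.resize(b,None,fx=4.4,fy=4.4,interpolation=cv2.INTER_CUBIC)
cv2.imwrite('pics/z10.png',np.hstack([a,b]))
E
```

```text
clock: 11.12
tool_pos: [0.5944, -0.0619, 0.2582]
orientation: [-179.9, 0.3, -157.6]
force: [0.3, 0.9, 7.2]
opening: 0.0003
[ 0.5944 -0.062   0.2581] [0.1768 0.5323 7.7351]
```

View pics/z10.png

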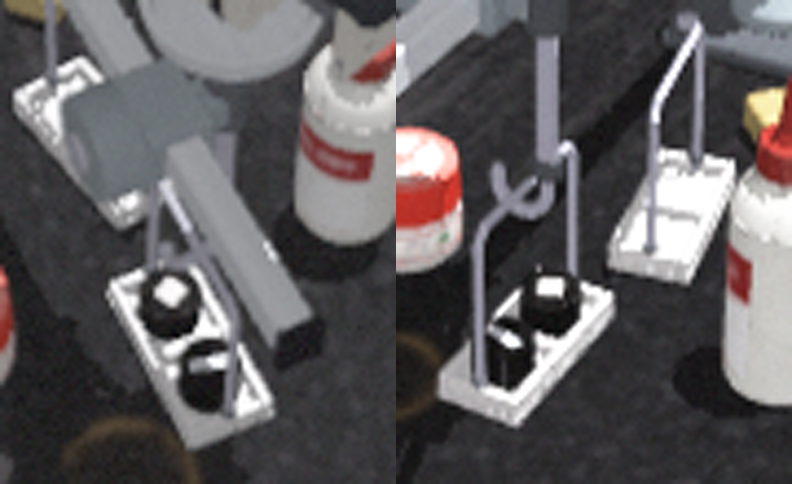

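```bash
python3 -m inch '[{"ax":0,"ay":0,"az":0,"dx":0,"dy":0,"dz":-3,"fingers":0},{"ax":0,"ay":0,"az":0,"dx":0,"dy":0,"dz":-6,"fingers":0},{"ax":0,"ay":0,"az":0,"dx":0,"dy":0,"dz":-9,"fingers":0},{"ax":0,"ay":0,"az":0,"dx":0,"dy":0,"dz":-12,"fingers":0},{"ax":0,"ay":0,"az":0,"dx":0,"dy":0,"dz":-15,"fingers":0},{"ax":0,"ay":0,"az":0,"dx":0,"dy":0,"dz":-18,"fingers":0},{"ax":0,"ay":0,"az":0,"dx":0,"dy":0,"dz":-21,"fingers":0},{"ax":0,"ay":0,"az":0,"dx":0,"dy":0,"dz":-21,"fingers":0}]'; python3 - <<'E'
from h import *
np.set_printoptions(precision=4,suppress=True)
S={c:snap(c,c+'9.png') for c in('scene','side')}
o=get_obs();print(o['tool_pos'],o['force'])
a=cv2.imread('pics/side9.png')[230:340,290:380]; a=cv2.resize(a,None,fx=4.4,fy=4.4,interpolation=cv2.INTER_CUBIC)
b=cv2.imread('pics/scene9.png')[260:370,280:370]; b=cv2.resize(b,None,fx=4.4,fy=4.4,interpolation=cv2.INTER_CUBIC)
cv2.imwrite('pics/z11.png',np.hstack([a,b]))
E
```

```text
clock: 12.22
tool_pos: [0.5928, -0.0618, 0.2769]
orientation: [-180.0, 0.0, -157.6]
force: [0.5, 0.3, 6.0]
opening: 0.0002
[ 0.5928 -0.0618  0.2767] [ 0.2416 -0.1289  4.7999]
```

View pics/z11.png

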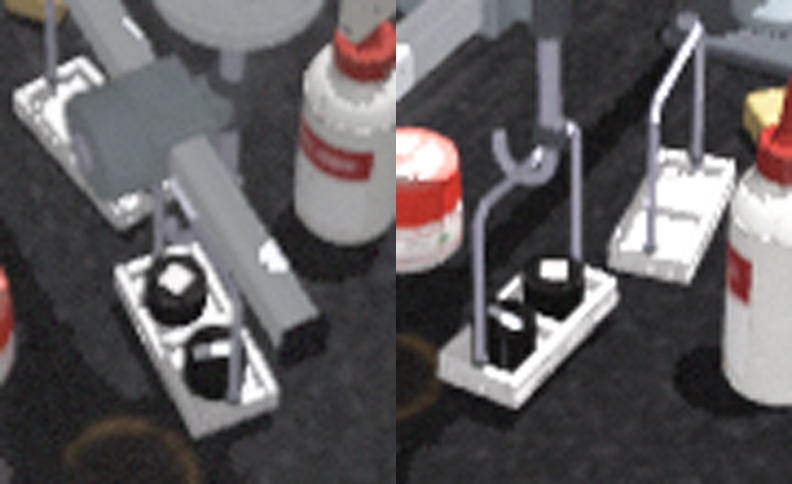

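```bash
python3 -m inch '[{"ax":0,"ay":0,"az":0,"dx":0,"dy":0,"dz":-3,"fingers":0},{"ax":0,"ay":0,"az":0,"dx":0,"dy":0,"dz":-6,"fingers":0},{"ax":0,"ay":0,"az":0,"dx":0,"dy":0,"dz":-10,"fingers":0},{"ax":0,"ay":0,"az":0,"dx":0,"dy":0,"dz":-14,"fingers":0},{"ax":0,"ay":0,"az":0,"dx":0,"dy":0,"dz":-18,"fingers":0},{"ax":0,"ay":0,"az":0,"dx":0,"dy":0,"dz":-22,"fingers":0},{"ax":0,"ay":0,"az":0,"dx":0,"dy":0,"dz":-26,"fingers":0},{"ax":0,"ay":0,"az":0,"dx":0,"dy":0,"dz":-29,"fingers":0}]'; python3 - <<'E'
from h import *
np.set_printoptions(precision=4,suppress=True)
S={c:snap(c,c+'10.png') for c in('scene','side')}
o=get_obs();print(o['tool_pos'],o['force'])
a=cv2.imread('pics/side10.png')[210:340,280:390]; a=cv2.resize(a,None,fx=3.6,fy=3.6,interpolation=cv2.INTER_CUBIC)
b=cv2.imread('pics/scene10.png')[240:370,270:380]; b=cv2.resize(b,None,fx=3.6,fy=3.6,interpolation=cv2.INTER_CUBIC)
cv2.imwrite('pics/z12.png',np.hstack([a,b]))
E
```

```text
clock: 13.32
tool_pos: [0.5928, -0.0618, 0.3058]
orientation: [180.0, 0.0, -157.6]
force: [0.2, 0.4, 3.1]
opening: 0.0002
[ 0.593  -0.0618  0.3061] [0.2612 0.9132 3.3779]
```

View pics/z12.png

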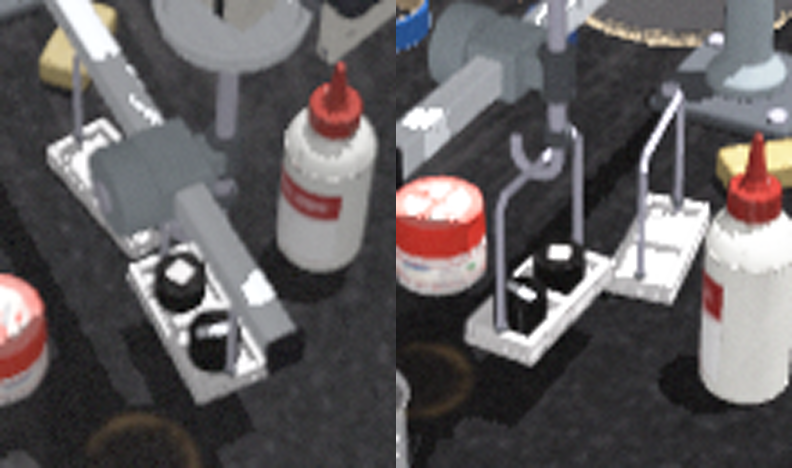

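```bash
python3 -m inch '[{"ax":0,"ay":0,"az":0,"dx":0,"dy":0,"dz":-3,"fingers":0},{"ax":0,"ay":0,"az":0,"dx":0,"dy":0,"dz":-6,"fingers":0},{"ax":0,"ay":0,"az":0,"dx":0,"dy":0,"dz":-9,"fingers":0},{"ax":0,"ay":0,"az":0,"dx":0,"dy":0,"dz":-12,"fingers":0},{"ax":0,"ay":0,"az":0,"dx":0,"dy":0,"dz":-15,"fingers":0},{"ax":0,"ay":0,"az":0,"dx":0,"dy":0,"dz":-18,"fingers":0},{"ax":0,"ay":0,"az":0,"dx":0,"dy":0,"dz":-24,"fingers":0},{"ax":0,"ay":0,"az":0,"dx":0,"dy":0,"dz":-30,"fingers":0}]'
```

```text
clock: 14.42
tool_pos: [0.5927, -0.0619, 0.3359]
orientation: [180.0, -0.0, -157.6]
force: [-0.3, 0.4, -0.0]
opening: 0.0003
```

```bash
python3 -m inch '[{"ax":0,"ay":0,"az":0,"dx":0,"dy":0,"dz":-15,"fingers":0},{"ax":0,"ay":0,"az":0,"dx":0,"dy":0,"dz":-35,"fingers":0},{"ax":0,"ay":0,"az":0,"dx":0,"dy":0,"dz":-60,"fingers":0},{"ax":0,"ay":0,"az":0,"dx":0,"dy":0,"dz":-80,"fingers":0},{"ax":0,"ay":0,"az":0,"dx":0,"dy":0,"dz":-80,"fingers":0},{"ax":0,"ay":0,"az":0,"dx":0,"dy":0,"dz":-80,"fingers":0},{"ax":0,"ay":0,"az":0,"dx":0,"dy":0,"dz":-80,"fingers":0},{"ax":0,"ay":0,"az":0,"dx":0,"dy":0,"dz":-80,"fingers":0}]'; python3 - <<'E'
from h import *
np.set_printoptions(precision=4,suppress=True)
S={c:snap(c,c+'11.png') for c in('scene','side','wrist')}
o=get_obs();print(o['tool_pos'],o['force'],o['clock'])
for n in('dish','hook_seat','carrier_bar','carrier'):
    L=[(c,landmark_of(n,c)) for c in('scene','side')]
    rs=[ray(S[c],l[0]['position']) for c,l in L if l]
    if len(rs)==2: print(n,[round(l[0]['score'],2) for c,l in L],*tri(rs))
for n in('spare','bottle','pot','beaker','clay_block'):
    for c in('scene','side'):
        l=landmark_of(n,c)
        if l: print(n,c,round(l[0]['score'],2),atz(S[c],l[0]['position'],0))
a=cv2.imread('pics/side11.png')[120:340,250:430]; a=cv2.resize(a,None,fx=2.2,fy=2.2,interpolation=cv2.INTER_CUBIC)
b=cv2.imread('pics/scene11.png')[150:370,240:420]; b=cv2.resize(b,None,fx=2.2,fy=2.2,interpolation=cv2.INTER_CUBIC)
cv2.imwrite('pics/z13.png',np.hstack([a,b]))
E
```

```text
clock: 15.42
tool_pos: [0.5926, -0.0619, 0.4151]
orientation: [180.0, -0.1, -157.6]
force: [-0.7, -0.5, -0.1]
opening: 0.0003
[ 0.5927 -0.0619  0.4153] [ 0.0617  0.0216 -1.0773] 15.575
dish [0.69, 0.94] [ 0.5934 -0.0588  0.3221] [np.float64(0.0021100452843454617), np.float64(0.0021100452843454192)]
hook_seat [0.94, 0.62] [ 0.6099 -0.0632  0.1434] [np.float64(0.003600692542349905), np.float64(0.0036006925423495905)]
carrier_bar [0.74, 0.85] [ 0.5928 -0.0867  0.0741] [np.float64(0.02233241987655518), np.float64(0.022332419876555022)]
carrier [0.83, 0.74] [ 0.6091 -0.058   0.0542] [np.float64(0.002796342663752264), np.float64(0.002796342663752376)]
spare scene 0.73 [ 0.5946 -0.1889  0.    ]
spare side 0.52 [ 0.6034 -0.1872  0.    ]
bottle scene 0.9 [ 0.4972 -0.1116  0.    ]
bottle side 0.69 [ 0.6026 -0.1887  0.    ]
pot scene 0.87 [ 0.7039 -0.1025  0.    ]
pot side 0.76 [ 0.7075 -0.0979  0.    ]
beaker scene 0.7 [0.6263 0.0751 0.    ]
beaker side 0.97 [0.6291 0.0855 0.    ]
clay_block scene 0.73 [ 0.5987 -0.1918  0.    ]
clay_block side 0.56 [ 0.5905 -0.2988  0.    ]
```

View pics/z13.png

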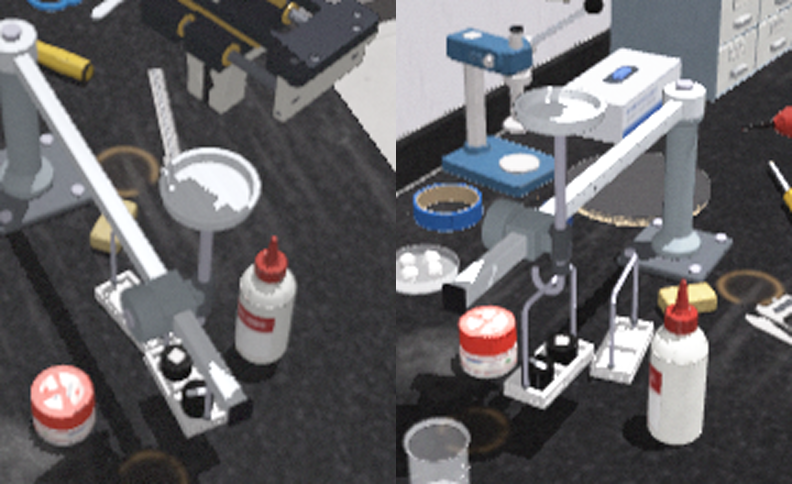

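```bash
python3 -m inch '[{"ax":0,"ay":0,"az":0,"dx":0,"dy":0,"dz":-10,"fingers":0},{"ax":0,"ay":0,"az":0,"dx":0,"dy":0,"dz":-10,"fingers":0},{"ax":0,"ay":0,"az":0,"dx":0,"dy":0,"dz":-10,"fingers":0},{"ax":0,"ay":0,"az":0,"dx":0,"dy":0,"dz":-10,"fingers":0},{"ax":0,"ay":0,"az":0,"dx":0,"dy":0,"dz":-10,"fingers":0},{"ax":0,"ay":0,"az":0,"dx":0,"dy":0,"dz":-10,"fingers":0},{"ax":0,"ay":0,"az":0,"dx":0,"dy":0,"dz":-10,"fingers":0},{"ax":0,"ay":0,"az":0,"dx":0,"dy":0,"dz":-10,"fingers":0}]'; python3 - <<'E'
from h import *
np.set_printoptions(precision=4,suppress=True)
F=[snap('scene','s%d.png'%(20+i)) for i in range(8)]
old=cv2.imread('pics/scene11.png')[:,:,::-1]
c=(slice(250,345),slice(285,345))
for f in F: print([round(float(np.abs(f['image'][c].astype(int)-g[c].astype(int)).mean()),2) for g in(old,F[0]['image'])])
s=snap('side','side22.png')
for n in('dish','carrier','hook_seat'):
    print(n,*tri([ray(F[-1],landmark_of(n,'scene')[0]['position']),ray(s,landmark_of(n,'side')[0]['position'])]))
cv2.imwrite('pics/z14.png',cv2.resize(F[-1]['image'][230:350,270:360,::-1],None,fx=5,fy=5,interpolation=cv2.INTER_CUBIC))
E
```

```text
clock: 17.48
tool_pos: [0.5927, -0.0619, 0.4255]
orientation: [-180.0, -0.0, -157.6]
force: [0.3, -0.2, 0.1]
opening: 0.0002
[2.28, 0.0]
[2.27, 2.17]
[2.3, 2.23]
[2.3, 2.21]
[2.27, 2.23]
[2.27, 2.26]
[2.31, 2.27]
[2.31, 2.28]
dish [ 0.5946 -0.0641  0.3182] [np.float64(0.0013352670848142377), np.float64(0.001335267084814374)]
carrier [ 0.6077 -0.0583  0.0513] [np.float64(0.0013099908181913587), np.float64(0.0013099908181912433)]
hook_seat [ 0.6132 -0.0628  0.1427] [np.float64(0.0006392347418754267), np.float64(0.0006392347418755085)]
```

View pics/z14.png

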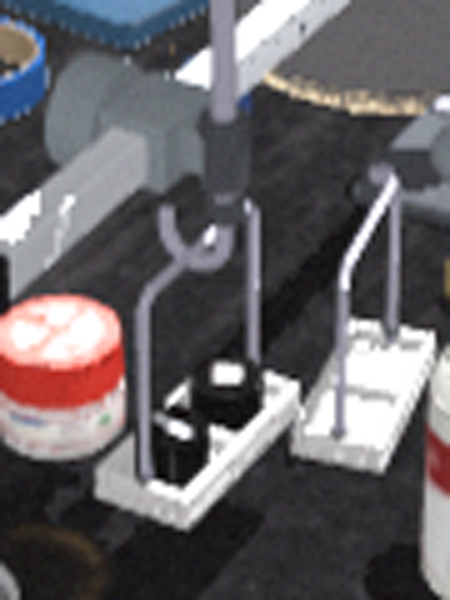

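```bash
python3 -c "
from plant import *
print(close_job())"
```

```text
the job is handed in; nothing more can be done
None
```

The loaded carrier is hanging on the hook, and I handed the job in at about 18 s of the 48 s allowed. I pressed the hook about 84 mm down beside the carrier's handle and brought it in under the bar. I then let it rise in small steps and lifted the gripper clear. I planned and watched the moves so that only the hook handled the carrier. No contact showed in the pictures or force readings.

What the last checks showed:
- **Hook up:** the dish triangulated at 318 to 322 mm high against 319 mm at rest, so I take the hook as fully up. The hook seat read about 143 mm against 150 mm, which taken alone would be just past the 6 mm limit. I trusted the dish reading and the carrier height over it.
- **Carrier:** its underside measured 51 to 54 mm up, where about 54 mm is expected with the hook fully up. It looks level in the pictures, with the bar in the saddle and both mounts in their pockets. Eight pictures over about 0.4 s differed only by noise, so it is still.
- **Other things:** the pot, beaker, bottle, clay block and empty carrier look upright and show no visible shift. The detector confused the bottle and clay block with the empty carrier in one camera each, and the empty carrier's position differed by about 10–15 mm from the first detection. I judged those by eye.
- **Bar position:** the handle-bar detection in the final hanging pose disagreed between the two cameras by about 22 mm, so I judged the bar's position from the pictures.

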